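Tip two parts crates to find the stamped one and push it to the dispatch line

ROBOT

A 6-joint arm with a two-finger parallel gripper is mounted at the origin on a cart in front of the work surface, level with it; the furniture and walls round the work are solid. World frame = base frame: x ahead of the robot, y to its left, z up, the work surface at z = 0. Lengths are in m, angles in rad, forces in N, time in s.
With the tool pointing down it reaches from about 0.35 to 0.975 m from the base axis. Payload 4.9 kg.
Tool frame: the origin (TCP) lies at the very end of the fingers, on their centre line; the grasp point (between the pads) lies 19 mm behind it; x points along the fingers, z is the direction in which the jaws open and shut, and the axes are right-handed (so a half turn about x gives the same grasp; the last joint's range is limited). The gripper opens to 85 mm and grips with 20 to 120 N. Pads are 22 mm wide; open, the fingers measure 114 mm over their backs; the gripper's body (76 mm by 85 mm) begins 54 mm behind the grasp point. The pads swing forward as they close: fully open they stand 13 mm farther back than shut.
Start: joints at [-1.435, 0.053, 1.613, -0, 1.476, -0.119], TCP at [0.158, -0.605, 0.231] pointing down, gripper open.
Joint ranges: [-3.01, 3.01], [-1.01, 2.22], [0.06, 2.58], [-1.02, 4.17], [0.09, 2.62], [-3.14, 3.14]. Speed limits (rad/s): [2.57, 2.57, 3.14, 3.14, 3.14, 3.14].

INTERFACE

Orientations are given as a rotation vector (axis times angle).
In Python, from station import ctrl, imaging gives the robot as it stands. The module is installed in compiled form; this text tells all that it offers.
- The arm moves only by the shell command python3 -m jog 'ROWS' [FORCE]. ROWS is JSON, a list that holds one entry, the list of rows, each a list of 5 numbers: the shift along the tool's x, y, z in m, then the turn about the tool's x in rad, then the closure, from -1 (fully open) to 1 (shut). A call has 1 to 12 rows; each row is the pose to reach, as a shift and turn from the pose measured when the call began, along the tool's axes at that moment; what a row does not reach only later rows make up. A row lasts 1/10 s, in which the tool goes at most 50 mm and 8.59 degrees, less where a joint would pass 70% of its speed; a pose out of reach is approached as far as the arm can. A call with a gripper value outside its range is refused whole. The fingers move at their own pace and stop on an object; FORCE is the grip in N (left out, the last holds). Time passes only in rows, so rows that repeat a pose let the fingers close. It gives the time, the measured TCP pose, the force and the opening at its end, in the units of the state.
- ctrl.get_obs(): the state, without advancing time (a new reading comes with each control period).
- imaging.get_image(name): name is "scene" or "top" or "wrist"; returns a dict with "color" (420x560x3 uint8, red, green, blue), "intrinsics" (3x3 intrinsics, pixels), "R" (3x3) and "t" (3): a world point X has camera coordinates R X + t. Camera axes: x right, y down, z forward; pixel columns grow to the right and rows downward; lengths in m; the calibration is good to about 2 mm. A picture is of the moment at which its call begins. There is no depth.
- ctrl.finish_job(): hands the job in, once; it reports no verdict.
The state is a dict: "t": time; "q": joint angles; "dq": joint speeds; "effort": joint torques, N m; "tool_pos": TCP position; "tool_rot": TCP orientation; "contact_force": force on the tool from outside, world axes, zero at the start; "wrist_torque": the same for the moment, N m; "opening": finger opening in m.
Only numpy, scipy, OpenCV 4.12 (cv2) and the standard library are available. Lean on these libraries where they do the work, as an engineer would, in place of code of your own. Each camera call takes 0.05 s, during which the arm holds its last target.

TASK

Tip both grey parts crates away from you, in either order, so that each comes to rest on its tall back wall with its underside facing you. Then, leaving both like that, push the one whose underside is stamped (a dark ring crossed by a bar) away from you until it rests over the black tape line, with the full width of the line underneath it. Only push with the fingers: do not lift either crate off the bench, leave the unstamped crate where you tipped it, and do not disturb the timer, the small bottle or the beaker between the crates.

Things in the scene. Friction and masses are not known exactly. Their poses are not given: they have to be found in the camera images.
- crate_a: The stamped crate: underside with a dark ring (70 mm) crossed by a 110 mm bar. Loose open light grey crate, 0.2-0.42 kg; floor 100 (x) x 150 (y) mm, 4 mm thick; walls 3 mm. Front wall (-x, to the robot at first, paper label) 45 mm high; back wall (+x, far) 100 mm high, leaning 22 degrees inwards; sides slope between. Starts within 0.25 rad of square to the robot. Origin: centre of the underside; z up as it stands on its floor.
- crate_b: The unstamped crate: underside blank. Loose open light grey crate, 0.2-0.42 kg; floor 100 (x) x 150 (y) mm, 4 mm thick; walls 3 mm. Front wall (-x, to the robot at first, paper label) 45 mm high; back wall (+x, far) 100 mm high, leaning 22 degrees inwards; sides slope between. Starts within 0.25 rad of square to the robot. Origin: centre of the underside; z up as it stands on its floor.
- crate_a_heel (a point): Middle of the back bottom edge of crate_a, the edge it turns about: on the bench before and after. Pushed away from the robot from inside, near the top of its back wall, the crate turns about this edge with little slip; past about 55 degrees it falls on by itself to 112 degrees, flat on its back wall, and stays there.
- crate_a_front (a point): Middle of the front bottom edge of crate_a: height 0 at the start, 93 mm once it lies on its back wall. Then it is about 110 mm high, and its underside faces the robot, leaning back 22 degrees so that it can also be seen from above.
- crate_a_back (a point): Centre of the outer back face of crate_a, at first 50 mm high and 19 mm nearer the robot than the heel (the wall leans in; its top edge is 100 mm high, 39 mm nearer). Once the crate lies on its back wall this point is on the bench under its middle, 50 mm beyond the heel; the wall covers 104 mm.
- crate_b_heel (a point): Middle of the back bottom edge of crate_b, the edge it turns about: on the bench before and after. Pushed away from the robot from inside, near the top of its back wall, the crate turns about this edge with little slip; past about 55 degrees it falls on by itself to 112 degrees, flat on its back wall, and stays there.
- crate_b_front (a point): Middle of the front bottom edge of crate_b: height 0 at the start, 93 mm once it lies on its back wall. Then it is about 110 mm high, and its underside faces the robot, leaning back 22 degrees so that it can also be seen from above.
- crate_b_back (a point): Centre of the outer back face of crate_b, at first 50 mm high and 19 mm nearer the robot than the heel (the wall leans in; its top edge is 100 mm high, 39 mm nearer). Once the crate lies on its back wall this point is on the bench under its middle, 50 mm beyond the heel; the wall covers 104 mm.
- line: The dispatch line: a strip of black tape flat on the bench, 24 mm wide (its x) and 740 mm long (its y), running from side to side beyond both crates. Origin at its middle.
- timer: White bench timer, 66 x 62 x 21 mm, between the crates, loose. Origin under its centre.
- drop_bottle: Small amber dropping bottle, 35 mm across, 70 mm high, between the crates, loose. Origin under its centre.
- beaker_100: Small glass beaker, 50 mm across, 63 mm high, between the crates, loose. Origin under its centre.

How it is judged:
On the way, in this order (a step that is already met when the one before it is completed fails the run):
1. both crates rest on their back walls, undersides facing the robot (angle between crate_a's own z axis and vertical between 1.85 and 2.05 rad and height (world z) of each of crate_a_front, crate_b_front above 0.08 m and height (world z) of each of crate_a_heel, crate_b_heel below 0.01 m and angle between crate_b's own z axis and vertical between 1.85 and 2.05 rad), for 0.2 s.
2. the stamped crate has been pushed over the line (angle between crate_a's own z axis and vertical between 1.85 and 2.05 rad and height (world z) of crate_a_front above 0.08 m and height (world z) of crate_a_heel below 0.01 m and x of crate_a_back in the frame of line between -0.036 and 0.036 m and y of crate_a_back in the frame of line between -0.36 and 0.36 m), for 0.2 s.
At the end, for the whole second after the job is handed in: Both crates rest on their back walls (within 5 degrees), undersides facing the robot; the middle of the stamped one is within 36 mm of the tape's centre line, 10 mm or more from its ends; the back bottom edge of the other is within 60 mm of where it started (all of step 2 and angle between crate_b's own z axis and vertical between 1.85 and 2.05 rad and height (world z) of crate_b_front above 0.08 m and height (world z) of crate_b_heel below 0.01 m and distance of crate_b_heel from where it was at the start of the episode below 0.06 m and linear speed of each of crate_a, crate_b below 0.02 m/s); the robot touches nothing.
It fails at once if a crate was lifted (its back bottom edge more than 30 mm above the bench) (height (world z) of any of crate_a_heel, crate_b_heel above 0.03 m).
It fails at once if the unstamped crate was pushed away (more than 80 mm) (distance of crate_b_heel from where it was at the start of the episode above 0.08 m).
It fails at once if the timer, bottle or beaker was disturbed (moved more than 30 mm) (distance of any of timer, drop_bottle, beaker_100 from where it was at the start of the episode above 0.03 m).
It also fails if it takes over 64 s, if anything falls off the work surface, if the arm or the gripper's body presses on something with over 40 N, if the wrist force passes 120 N, or if a joint passes its speed limit or range.

## Working session

There is one attempt and no reset: what is moved stays moved. The work goes in short steps, Python scripts to look and compute and a shell command to move; the robot and the scene stay as the last step left them, time stands still between calls to the robot, and variables do not carry over. Pictures are saved under pics/ and viewed, and the job is handed in when it is done.

```bash
mkdir -p pics
python3 - <<'E'
from station import ctrl, imaging
import cv2
for n in ["scene","top"]:
    d=imaging.get_image(n); cv2.imwrite(f"pics/{n}0.png",d["color"][:,:,::-1]); print(n,d["intrinsics"].round(1).tolist(),d["R"].round(3).tolist(),d["t"].round(3).tolist())
print(ctrl.get_obs())
E
```

```text
scene [[478.7, 0.0, 276.7], [0.0, 478.7, 206.6], [0.0, 0.0, 1.0]] [[-0.699, -0.715, -0.018], [-0.524, 0.529, -0.667], [0.486, -0.457, -0.745]] [0.337, 0.311, 0.811]
top [[441.4, 0.0, 275.3], [0.0, 441.4, 210.0], [0.0, 0.0, 1.0]] [[-0.02, -0.999, 0.025], [-0.995, 0.018, -0.097], [0.096, -0.027, -0.995]] [-0.016, 0.472, 1.095]
{'t': 0.1, 'q': array([-1.43498032e+00,  5.32656340e-02,  1.61416982e+00,  1.62761889e-05,
        1.47603797e+00, -1.18966286e-01]), 'dq': array([-0.0005066 , -0.00162382, -0.00333409,  0.00077929, -0.00072548,
       -0.00120702]), 'effort': array([-1.54494617e-03, -3.94908786e+01, -3.71364248e+01, -2.20701827e-04,
        3.94951567e-03, -1.23275845e-05]), 'tool_pos': array([ 0.15746798, -0.60423968,  0.23019376]), 'tool_rot': array([ 1.02079668,  1.32037938, -1.01857869]), 'contact_force': array([-0.1628558 , -0.21800706, -0.64726578]), 'wrist_torque': array([ 0.00967115, -0.01990432,  0.0039459 ]), 'opening': 0.08537615230198936}
```

View pics/scene0.png

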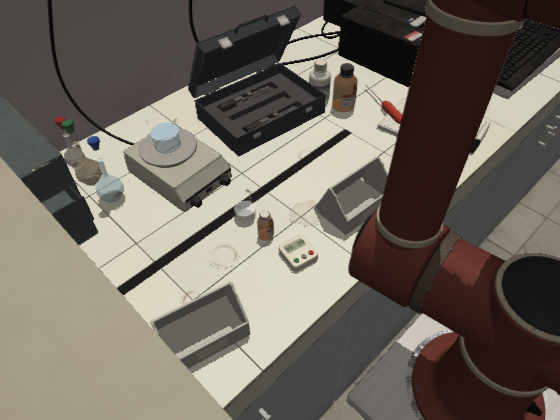

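View pics/top0.png

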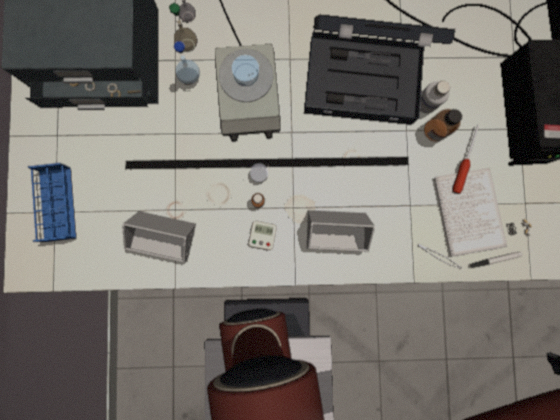

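The top view shows one crate on the left around (160,237) and one on the right around (340,231). The timer is at (262,236), the bottle at (258,200), the beaker at (259,173), and the tape runs along row ~162. I'll enlarge it to pick out the crate corners.

```bash
python3 - <<'E'
import cv2
a=cv2.imread("pics/top0.png")
c=a[150:280,110:390]
c=cv2.resize(c,None,fx=2.85,fy=2.85,interpolation=cv2.INTER_CUBIC); print(c.shape)
l=cv2.resize(a[200:270,115:205],None,fx=4.4,fy=6,interpolation=cv2.INTER_CUBIC)
r=cv2.resize(a[200:270,295:385],None,fx=4.4,fy=6,interpolation=cv2.INTER_CUBIC)
cv2.imwrite("pics/zoom0.png",cv2.hconcat([l,r]))
E
cat > h.py <<'E'
import numpy as np, cv2
from station import ctrl, imaging
from scipy.spatial.transform import Rotation as Rt
def ray(d,uv,z=0.):
    K,R,t=d["intrinsics"],d["R"],d["t"]
    c=-R.T@t; v=R.T@np.linalg.inv(K)@np.array([uv[0],uv[1],1.])
    return c+v*(z-c[2])/v[2]
def proj(d,X):
    p=d["intrinsics"]@(d["R"]@np.array(X)+d["t"]); return p[:2]/p[2]
def totool(vec,o=None):
    o=o or ctrl.get_obs(); return Rt.from_rotvec(o["tool_rot"]).inv().apply(vec)
E
```

```text
(370, 798, 3)
```

View pics/zoom0.png

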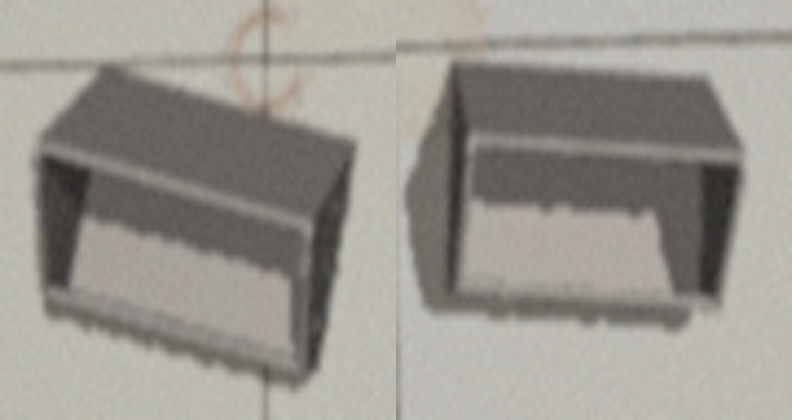

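Run:
```python
from h import *
d=imaging.get_image("top"); print("cam",(-d["R"].T@d["t"]).round(3))
P=dict(Lheel=([138.9,211.3],[195.7,224.5],0),Ltop=([124.1,224.2],[185.9,236.7],.1),Lfr=([125.9,249.5],[184.3,260.8],.045),
Rheel=([308.4,210.3],[365.2,213],0),Rtop=([311.8,223.3],[373.2,225.3],.1),Rfr=([308.4,248.8],[367.5,250],.045),
line=([126,164],[408,160],0))
for k,(a,b,z) in P.items():
    A,B=ray(d,a,z),ray(d,b,z); m=(A+B)/2;v=A-B
    print(k,A.round(3),B.round(3),"mid",m.round(3),"w",np.linalg.norm(v).round(3),"yaw",np.arctan2(-v[0],v[1]).round(3))
for n,uv,z in(("timer",(262,236),.02),("bot",(258,198),.07),("beak",(258,170),.06)): print(n,ray(d,uv,z).round(3))
o=ctrl.get_obs();print(o["tool_pos"],Rt.from_rotvec(o["tool_rot"]).as_matrix().round(3))
```

```text
cam [0.364 0.005 1.135]
Lheel [0.476 0.324 0.   ] [0.44  0.179 0.   ] mid [0.458 0.252 0.   ] w 0.149 yaw -0.248
Ltop [0.437 0.33  0.1  ] [0.405 0.187 0.1  ] mid [0.421 0.258 0.1  ] w 0.147 yaw -0.219
Lfr [0.379 0.342 0.045] [0.348 0.2   0.045] mid [0.364 0.271 0.045] w 0.145 yaw -0.211
Rheel [ 0.471 -0.112  0.   ] [ 0.461 -0.259  0.   ] mid [ 0.466 -0.185  0.   ] w 0.148 yaw -0.066
Rtop [ 0.431 -0.108  0.1  ] [ 0.423 -0.254  0.1  ] mid [ 0.427 -0.181  0.1  ] w 0.145 yaw -0.051
Rfr [ 0.372 -0.104  0.045] [ 0.366 -0.251  0.045] mid [ 0.369 -0.177  0.045] w 0.147 yaw -0.04
line [0.6   0.358 0.   ] [ 0.599 -0.378  0.   ] mid [ 0.6  -0.01  0.  ] w 0.736 yaw -0.001
timer [0.406 0.01  0.02 ]
bot [0.497 0.018 0.07 ]
beak [0.568 0.016 0.06 ]
[ 0.15748591 -0.60432746  0.23031796] [[-0.     0.968  0.252]
 [ 0.002  0.252 -0.968]
 [-1.     0.    -0.002]]
```

Corner heights, widths and yaws agree. The right crate has its heel at (0.466,-0.185) and yaw about -0.055. The left has its heel at (0.458,0.252) and yaw about -0.24. The tape centre is at x=0.600. I'll go above the right crate first, with the fingers half open for a wide contact.

```bash
python3 -m jog '[[[0,0.034,-0.035,0.05,0],[0,0.068,-0.07,0.1,0],[0,0.102,-0.105,0.15,0],[0,0.136,-0.14,0.2,0],[0,0.17,-0.175,0.25,0],[0,0.204,-0.21,0.31,0],[0,0.238,-0.245,0.31,0],[0,0.272,-0.28,0.31,0],[0,0.306,-0.315,0.31,0],[0,0.342,-0.349,0.31,0],[0,0.342,-0.349,0.31,0],[0,0.342,-0.349,0.31,0]]]'
python3 - <<'E'
from h import *
o=ctrl.get_obs();print(o["opening"],o["tool_pos"],Rt.from_rotvec(o["tool_rot"]).as_matrix().round(3).tolist(),totool(np.array([.40,-.18,.07])-o["tool_pos"]))
d=imaging.get_image("wrist");cv2.imwrite("pics/w1.png",d["color"][:,:,::-1])
E
```

```text
t: 1.35
tool_pos: [0.4007, -0.1794, 0.2307]
tool_rot: [1.248, 1.186, -1.247]
contact_force: [-0.3, -0.9, 0.3]
opening: 0.0428
0.04277372238403325 [ 0.40066299 -0.17944365  0.2307    ] [[-0.001, 0.999, -0.052], [0.001, -0.052, -0.999], [-1.0, -0.001, -0.001]] [ 0.16069961 -0.00049096  0.0007972 ]
```

View pics/w1.png

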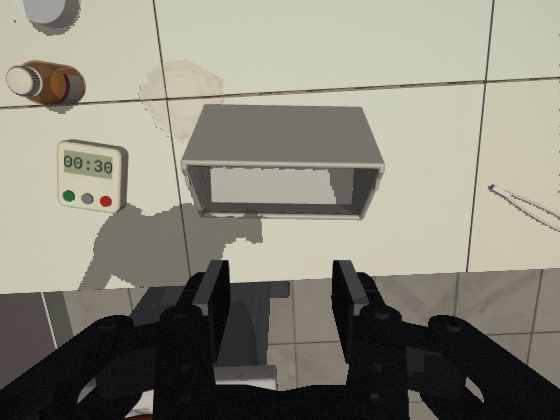

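The wrist view shows the right crate level in the image, with its back rim running from (185,163) to (382,163) and its front rim from (200,216) to (362,217). I'll check the rims by casting rays from this view.

Run:
```python
from h import *
d=imaging.get_image("wrist")
for uv,z in(((185,163),.1),((382,163),.1),((200,216),.045),((362,217),.045),((204,104),0),((362,107),0)): print(ray(d,uv,z).round(3))
```

```text
[ 0.432 -0.111  0.1  ]
[ 0.424 -0.257  0.1  ]
[ 0.374 -0.104  0.045]
[ 0.365 -0.254  0.045]
[ 0.473 -0.11   0.   ]
[ 0.462 -0.263  0.   ]
```

```bash
python3 -m jog '[[[0.04,0,0.004,0,0],[0.08,0,0.004,0,0],[0.12,0,0.004,0,0],[0.157,0,0.004,0,0],[0.157,0,0.004,0,0]]]'
python3 -m jog '[[[0,0.012,0,0,0],[0,0.024,0,0,0],[0,0.036,0,0,0],[0,0.048,0,0,0],[0,0.06,0,0,0]]]'
python3 - <<'E'
from h import *
for n in("top","scene"):
    d=imaging.get_image(n);cv2.imwrite(f"pics/{n}2.png",d["color"][:,:,::-1])
E
```

```text
t: 1.95
tool_pos: [0.3949, -0.1837, 0.068]
tool_rot: [1.254, 1.195, -1.258]
contact_force: [-1.0, 0.0, 0.2]
opening: 0.0428
t: 2.45
tool_pos: [0.4561, -0.1888, 0.0691]
tool_rot: [1.255, 1.191, -1.258]
contact_force: [-1.0, -0.1, 0.5]
opening: 0.0424
```

View pics/scene2.png

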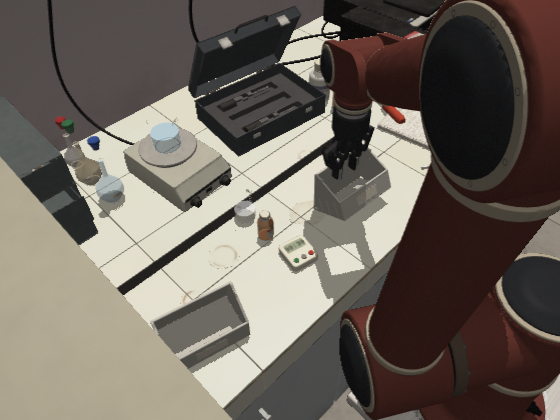

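View pics/top2.png

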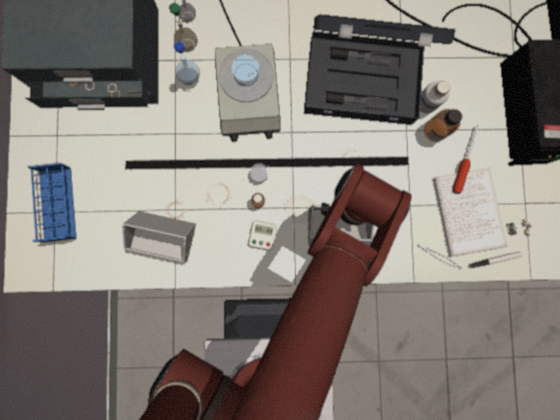

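The crate is tipping in place, with its wall about vertical. I'll push on past the tipping angle, then move up and forward to get clear as it falls.

```bash
python3 -m jog '[[[0,0.012,0,0,0],[0,0.024,0,0,0],[0,0.036,0,0,0],[0,0.048,0,0,0],[0,0.06,0,0,0],[-0.045,0.075,0,0,0],[-0.09,0.085,0,0,0],[-0.13,0.085,0,0,0],[-0.13,0.085,0,0,0]]]'
python3 - <<'E'
from h import *
d=imaging.get_image("scene");cv2.imwrite(f"pics/scene3.png",d["color"][:,:,::-1])
E
```

```text
t: 3.45
tool_pos: [0.547, -0.1961, 0.2062]
tool_rot: [1.255, 1.179, -1.25]
contact_force: [0.2, 0.9, -0.4]
opening: 0.0431
```

View pics/scene3.png

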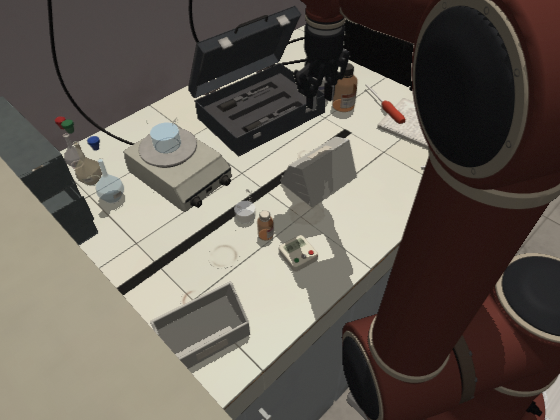

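The right crate has tipped onto its back wall. Next is the left crate.

```bash
python3 -m jog '[[[0,-0.016,-0.042,0.02,0],[0,-0.032,-0.082,0.04,0],[0,-0.048,-0.123,0.06,0],[0,-0.064,-0.164,0.08,0],[0,-0.08,-0.205,0.1,0],[0,-0.096,-0.246,0.12,0],[0,-0.112,-0.287,0.14,0],[0,-0.128,-0.328,0.16,0],[0,-0.144,-0.369,0.175,0],[0,-0.16,-0.41,0.175,0],[0,-0.176,-0.45,0.175,0],[0,-0.176,-0.45,0.175,0]]]'
python3 - <<'E'
from h import *
o=ctrl.get_obs();print(o["tool_pos"],Rt.from_rotvec(o["tool_rot"]).as_matrix().round(3).tolist())
d=imaging.get_image("wrist");cv2.imwrite("pics/w4.png",d["color"][:,:,::-1]);np.save("w4",d,allow_pickle=True)
d=imaging.get_image("top");cv2.imwrite("pics/t4.png",cv2.resize(d["color"][100:300,90:420,::-1],None,fx=2.4,fy=2.4))
E
```

```text
t: 4.7
tool_pos: [0.3939, 0.2679, 0.2026]
tool_rot: [1.375, 1.099, -1.378]
contact_force: [0.2, -0.7, -0.4]
opening: 0.0426
[0.39387098 0.26786728 0.20261268] [[-0.005, 0.974, -0.226], [0.004, -0.226, -0.974], [-1.0, -0.006, -0.002]]
```

View pics/w4.png

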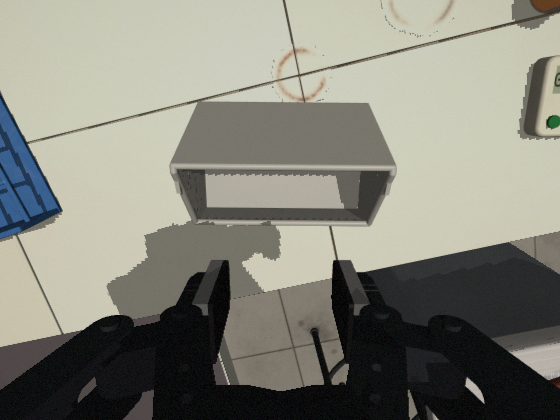

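View pics/t4.png

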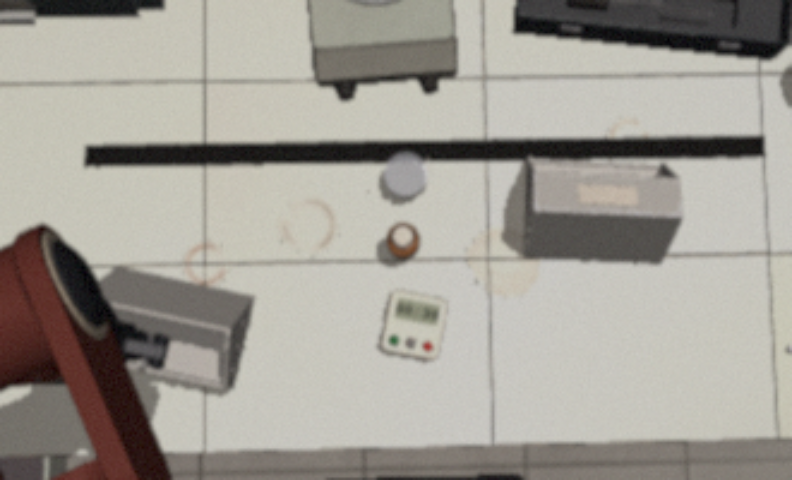

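In the top view, the right crate lies on its back wall and its underside, crop (525–662, 215–260), looks blank. That makes the left one the stamped crate, to be confirmed. In the wrist view the left rim runs from (172,167) to (394,168).

Run:
```python
from h import *
d=imaging.get_image("wrist")
for uv,z in(((172,167),.1),((394,168),.1),((192,223),.045),((370,223),.045),((200,102),0),((369,103),0)): print(ray(d,uv,z).round(3))
d=imaging.get_image("top")
print(ray(d,(308.75,207.5)),ray(d,(365.8,209.2)))
```

```text
[0.441 0.328 0.1  ]
[0.406 0.184 0.1  ]
[0.385 0.345 0.045]
[0.35  0.197 0.045]
[0.48  0.318 0.   ]
[0.445 0.172 0.   ]
[ 0.47838709 -0.11263873  0.        ] [ 0.47129556 -0.26107876  0.        ]
```

```bash
python3 -m jog '[[[0.04,0.005,0.005,0.01,0],[0.08,0.005,0.005,0.01,0],[0.12,0.005,0.005,0.01,0],[0.133,0.005,0.005,0.01,0],[0.133,0.005,0.005,0.01,0]]]'
python3 -m jog '[[[0,0.012,0,0,0],[0,0.024,0,0,0],[0,0.036,0,0,0],[0,0.048,0,0,0],[0,0.06,0,0,0]]]'
python3 -m jog '[[[0,0.012,0,0,0],[0,0.024,0,0,0],[0,0.036,0,0,0],[0,0.048,0,0,0],[0,0.058,0,0,0],[-0.045,0.073,0,0,0],[-0.09,0.083,0,0,0],[-0.13,0.083,0,0,0],[-0.13,0.083,0,0,0]]]'
python3 - <<'E'
from h import *
d=imaging.get_image("scene");cv2.imwrite(f"pics/scene5.png",d["color"][:,:,::-1])
d=imaging.get_image("top");cv2.imwrite(f"pics/top5.png",d["color"][:,:,::-1])
E
```

```text
t: 5.4
tool_pos: [0.3983, 0.2561, 0.0679]
tool_rot: [1.384, 1.087, -1.396]
contact_force: [-0.2, 0.5, 0.3]
opening: 0.0428
t: 5.9
tool_pos: [0.4583, 0.2414, 0.0683]
tool_rot: [1.386, 1.087, -1.394]
contact_force: [-0.5, 1.6, 0.3]
opening: 0.0427
t: 6.8
tool_pos: [0.5442, 0.2218, 0.2062]
tool_rot: [1.396, 1.081, -1.382]
contact_force: [0.5, 0.8, 0.4]
opening: 0.0427
```

View pics/scene5.png

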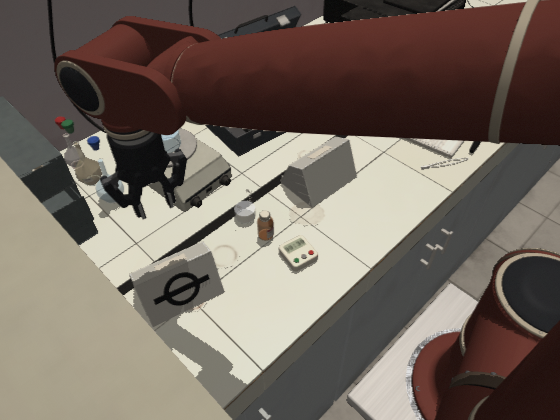

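View pics/top5.png

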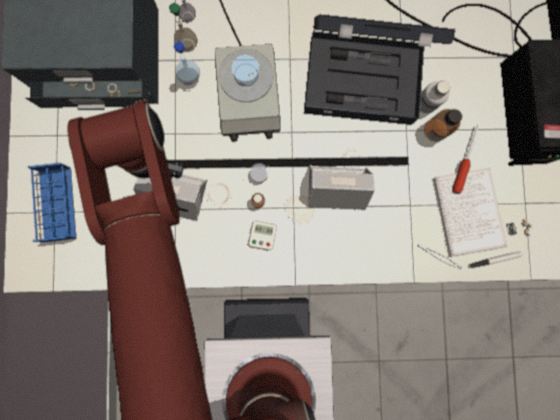

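The scene view shows the ring and bar on the left crate's underside at (182,290), so the left crate is the stamped one. The right crate's underside is blank. Both are down on their back walls. I'll move back behind the left crate.

```bash
python3 -m jog '[[[0,-0.03,0,0,-0.3],[0,-0.06,0,0,-0.3],[0,-0.09,0,0,-0.3],[0,-0.117,0,0,-0.3],[0,-0.117,0,0,-0.3],[0,-0.117,0,0,-0.3]]]'
python3 - <<'E'
from h import *
o=ctrl.get_obs();print(o["tool_pos"],Rt.from_rotvec(o["tool_rot"]).as_matrix().round(3).tolist())
d=imaging.get_image("wrist");cv2.imwrite(f"pics/w6.png",d["color"][:,:,::-1])
d=imaging.get_image("top");cv2.imwrite("pics/t6.png",cv2.resize(d["color"][100:300,90:420,::-1],None,fx=2.4,fy=2.4))
E
```

```text
t: 7.5
tool_pos: [0.4265, 0.2495, 0.1981]
tool_rot: [1.386, 1.086, -1.393]
contact_force: [-0.3, 0.3, -0.5]
opening: 0.0557
[0.42646265 0.24952555 0.19808356] [[-0.006, 0.97, -0.244], [0.0, -0.244, -0.97], [-1.0, -0.006, 0.001]]
```

View pics/w6.png

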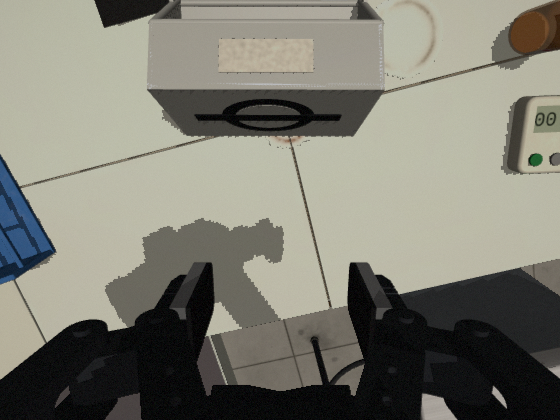

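View pics/t6.png

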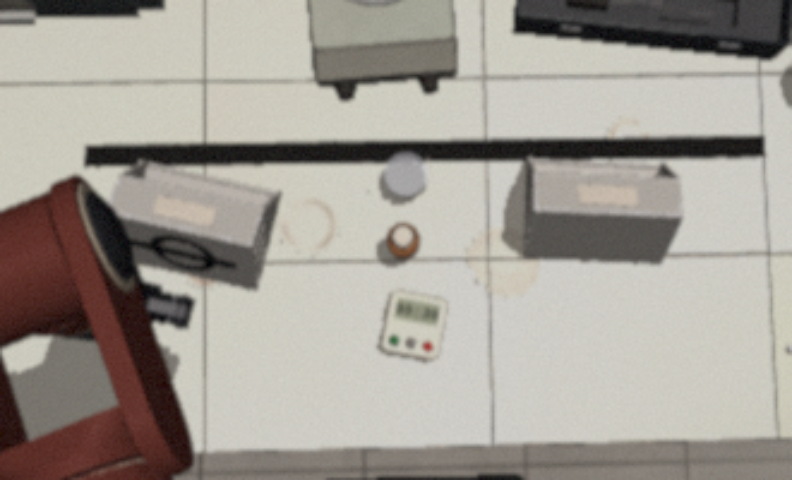

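The wrist view confirms the stamp (ring and bar at (268,116)). The heel edge runs from (185,133) to (354,135).

Run:
```python
from h import *
d=imaging.get_image("wrist")
A,B=ray(d,(185,133)),ray(d,(354,135)); v=A-B; m=(A+B)/2
yaw=np.arctan2(-v[0],v[1]); f=np.array([np.cos(yaw),np.sin(yaw),0]); b=m+.05*f
o=ctrl.get_obs()
print(A,B,np.linalg.norm(v),yaw,"back",b,"to line along f",(0.600-b[0])/f[0])
print("heel in tool",totool(m-o["tool_pos"]))
```

```text
[0.49068453 0.32202763 0.        ] [0.45133555 0.17419398 0.        ] 0.1529808124106219 -0.2601392929550557 back [0.51932775 0.23525005 0.        ] to line along f 0.08348104472772284
heel in tool [ 0.19888241  0.04321762 -0.00943369]
```

```bash
python3 -m jog '[[[0.045,0,-0.009,0.01,-0.3],[0.09,0,-0.009,0.01,-0.3],[0.135,0,-0.009,0.01,-0.3],[0.17,0,-0.009,0.01,-0.3],[0.18,0,-0.009,0.01,-0.3],[0.18,0,-0.009,0.01,-0.3]]]'
python3 -m jog '[[[0,0.02,0,0,-0.3],[0,0.032,0,0,-0.3],[0,0.04,0,0,-0.3],[0,0.048,0,0,-0.3],[0,0.056,0,0,-0.3],[0,0.064,0,0,-0.3],[0,0.072,0,0,-0.3],[0,0.08,0,0,-0.3],[0,0.088,0,0,-0.3],[0,0.094,0,0,-0.3],[0,0.098,0,0,-0.3],[0,0.1,0,0,-0.3]]]'
python3 - <<'E'
from h import *
d=imaging.get_image("wrist");cv2.imwrite(f"pics/w7.png",d["color"][:,:,::-1])
d=imaging.get_image("top");cv2.imwrite("pics/t7.png",cv2.resize(d["color"][100:300,90:420,::-1],None,fx=2.4,fy=2.4))
E
```

```text
t: 8.25
tool_pos: [0.4283, 0.2575, 0.0174]
tool_rot: [1.392, 1.08, -1.405]
contact_force: [0.6, 0.0, 0.0]
opening: 0.0555
t: 9.45
tool_pos: [0.526, 0.233, 0.0194]
tool_rot: [1.394, 1.081, -1.404]
contact_force: [-6.6, 1.9, 11.2]
opening: 0.0557
```

View pics/w7.png

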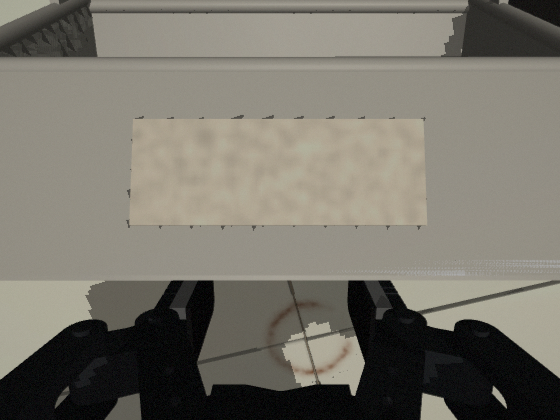

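View pics/t7.png

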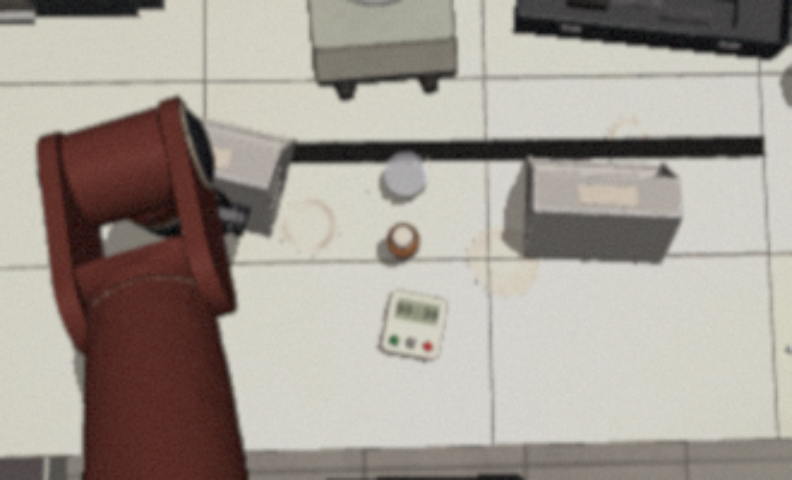

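The crate slides straight and stays upright on its back wall. About 22 mm remains.

```bash
python3 -m jog '[[[0,0.008,0,0,-0.3],[0,0.015,0,0,-0.3],[0,0.02,0,0,-0.3],[0,0.022,0,0,-0.3],[0,0.022,0,0,-0.3]]]'
python3 -m jog '[[[0,-0.02,0,0,-0.3],[0,-0.06,0,0,-0.3],[-0.04,-0.09,0,0,-0.3],[-0.08,-0.09,0,0,-0.3],[-0.12,-0.09,0,0,-0.3],[-0.16,-0.09,0,0,-0.3],[-0.18,-0.09,0,0,-0.3],[-0.18,-0.09,0,0,-0.3]]]'
python3 - <<'E'
from h import *
d=imaging.get_image("wrist");cv2.imwrite(f"pics/w8.png",d["color"][:,:,::-1])
d=imaging.get_image("top");cv2.imwrite("pics/t8.png",cv2.resize(d["color"][100:300,90:420,::-1],None,fx=2.4,fy=2.4))
E
```

```text
t: 10.05
tool_pos: [0.5484, 0.2276, 0.0207]
tool_rot: [1.396, 1.081, -1.403]
contact_force: [-3.0, 1.0, 7.5]
opening: 0.0555
t: 10.85
tool_pos: [0.4656, 0.2509, 0.2064]
tool_rot: [1.403, 1.077, -1.394]
contact_force: [0.0, 0.5, -0.0]
opening: 0.0553
```

View pics/w8.png

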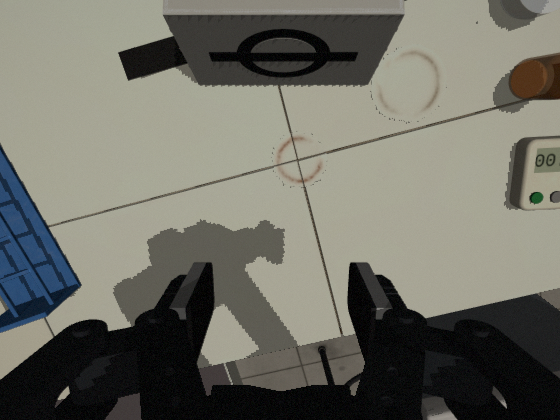

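View pics/t8.png

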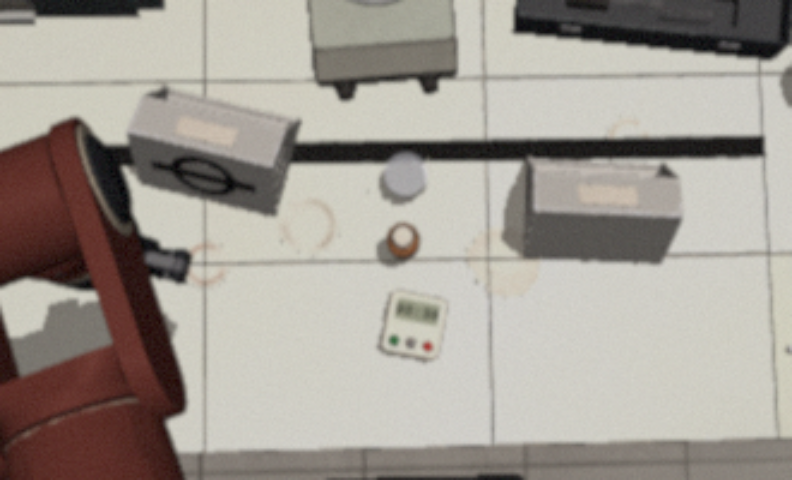

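In the wrist view the stamped crate's heel runs from (198,84) to (370,83). In the top view it runs from crop (140,183) to (273,213). I'll compute its distance to the tape from both views.

Run:
```python
from h import *
def rep(n,A,B):
    v=A-B;m=(A+B)/2;y=np.arctan2(-v[0],v[1]);b=m+.05*np.array([np.cos(y),np.sin(y),0])
    print(n,"w",np.linalg.norm(v).round(3),"yaw",y.round(3),"heel",m.round(3),"back",b.round(3))
d=imaging.get_image("wrist"); rep("wrist A",ray(d,(198,84)),ray(d,(370,83)))
print("tape edge wrist",ray(d,(119,54)),ray(d,(128,80)))
d=imaging.get_image("top"); g=lambda x,y:(x/2.4+90,y/2.4+100)
rep("top A",ray(d,g(140,183)),ray(d,g(273,213)))
rep("top B",ray(d,g(525,258)),ray(d,g(662,262)))
for n,uv,z in(("timer",g(413,324),.02),("bot",g(403,236),.07),("beak",g(404,168),.06)): print(n,ray(d,uv,z).round(3))
print(ctrl.get_obs()["contact_force"])
```

```text
wrist A w 0.151 yaw -0.255 heel [0.545 0.225 0.   ] back [0.593 0.212 0.   ]
tape edge wrist [0.60468702 0.35573186 0.        ] [0.58295211 0.35611729 0.        ]
top A w 0.147 yaw -0.241 heel [0.549 0.229 0.   ] back [0.598 0.217 0.   ]
top B w 0.149 yaw -0.047 heel [ 0.475 -0.187  0.   ] back [ 0.525 -0.189  0.   ]
timer [0.409 0.009 0.02 ]
bot [0.496 0.018 0.07 ]
beak [0.568 0.016 0.06 ]
[ 0.41331838 -0.76614379 -1.01624172]
```

```bash
python3 -c "
from station import ctrl
print(ctrl.finish_job(), ctrl.get_obs()['t'])"
```

```text
the job is handed in; nothing more can be done
the job is handed in; nothing more can be done
```

I tipped both crates onto their back walls. The stamped one turned out to be the left crate (the ring and bar were clear in the scene, top and wrist views). I then pushed it over the tape, let go and handed in. The last state reading was at about 11 s of the 64 s allowed.

Last checks before handing in:
- **Stamped crate:** its middle was at x ≈ 0.593 m by the wrist view and 0.598 m by the top view. The tape's centre is at 0.594 and 0.600 m in those same views, so it is about 2 mm off centre against the 36 mm allowed. The two views disagree by about 5 mm in absolute position but agree on the offset.
- **Unstamped crate:** it was lying on its back wall with its heel 8–9 mm from where it started.
- **Timer, bottle and beaker:** they read within 3 mm of their first positions, which is about my measuring error.
- **Robot:** it was clear of everything, with contact force about 1 N, the same as its no-contact reading.

No check failed. I judged the crates' resting angle by eye in the pictures and did not measure it. The hand-in gave no verdict.

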